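Push the beetle carrier along the L slot to the macro camera

ROBOT

A 6-joint arm with a two-finger parallel gripper is mounted at the origin on the work surface. World frame = base frame: x ahead of the robot, y to its left, z up, the work surface at z = 0. Lengths are in m, angles in rad, forces in N, time in s.
With the tool pointing down it reaches from about 0.35 to 0.85 m from the base axis. Payload 8.1 kg.
Tool frame: the origin (TCP) lies at the very end of the fingers, on their centre line; the grasp point (between the pads) lies behind it (arm.hold_point_z is the z of the grasp point in the tool frame, in m); z points along the fingers, y is the line along which they close (so a half turn about z gives the same grasp; the last joint's range is limited). The gripper opens to 93 mm and grips with 3 to 60 N. Pads are 15 mm wide; open, the fingers measure 128 mm over their backs; the gripper's body (75 mm by 188 mm) begins 65 mm behind the grasp point.
Start: joints at [-1.249, 0.13, 1.488, -0, 1.523, -0.085], TCP at [0.237, -0.551, 0.189] pointing down, gripper open.
Joint ranges: [-2.96, 2.96], [-0.89, 2.26], [0.02, 2.5], [-1.34, 4.48], [0, 2.73], [-2.66, 2.66]. Speed limits (rad/s): [2.39, 2.39, 2.79, 3.14, 3.14, 3.14].

INTERFACE

Orientations are given as a 3x3 rotation matrix whose columns are the frame's x, y, z axes.
In Python, from plant import arm gives the robot as it stands.
- The arm moves only by the tool move_arm, never from a script. Its argument "steps" is a list that holds one entry, the list of rows, each a list of 7 numbers: the opening in per cent of the stroke, from 0 (shut) to 100 (fully open), then the shift along the world's x, y, z in m, then the turn, a rotation vector about the world's x, y, z in degrees. In form: [[[hand, tx, ty, tz, rx, ry, rz], ...]]. A call has 1 to 12 rows; each row is the pose to reach, as a shift and turn from the pose commanded when the call began; what a row does not reach only later rows make up. A row lasts 1/12 s, in which the tool goes at most 41.7 mm and 7.16 degrees, less where a joint would pass 70% of its speed; a pose out of reach is approached as far as the arm can. A call with a gripper value outside its range is refused whole. The fingers move at their own pace and stop on an object; "newtons" is the grip in N (left out, the last holds). Time passes only in rows, so rows that repeat a pose let the fingers close. It gives the time, the measured TCP pose, the force, the opening and the grip force at its end, in the units of the state.
- arm.read_state(): the state, without advancing time (a new reading comes with each control period).
- arm.get_image(name): name is "side" or "top" or "wrist"; returns the picture (400x640x3 uint8, red, green, blue); there is no depth.
- arm.get_calibration(name): a dict with "camera_matrix" (3x3 intrinsics, pixels), "extrinsics" (4x4, takes a point from world to camera coordinates). Camera axes: x right, y up, looking along -z (the intrinsics and any distortion apply to the point x, -y, -z); pixel columns grow to the right and rows downward; lengths in m; the calibration is good to about 2 mm. The wrist camera is an equidistant fisheye: a pixel r from the principal point sees the ray r / f radians off the axis. A picture is of the moment at which its call begins: read the wrist's pose just before it. get_calibration takes no time and is no camera call; for the wrist camera it gives the pose at the moment of the call.
- arm.hand_in(): hands the job in; it is judged then, once.
Trained networks look in the newest picture that a camera, given by its name, has taken for a name from the list of things; names that differ only in an ending like _2 or _b are one class to them, and where a whole thing is asked for, a point or a joint stands for the part that bears it (a point fixed in the world has none). Each returns a list of dicts, best first, with "p" (0 to 1); they miss things now and then, are a little off and sometimes report something else, mostly with a low value. They report only what shows in the picture. A call takes as long as a camera call. They do not tell look-alikes from the thing itself.
- arm.spot_in(query, camera): "position" ([column, row] in pixels, amid what is visible of it).
The state is a dict: "t": time; "q": joint angles; "qd": joint speeds; "tau": joint torques, N m; "position": TCP position; "ee_rot": TCP orientation; "ft_force": force on the tool from outside, world axes, zero at the start; "torque": the same for the moment, N m; "width": finger opening in m; "grip_force": force on a finger pad.
Only numpy, scipy, OpenCV 4.12 (cv2) and the standard library are available. Lean on these libraries where they do the work, as an engineer would, in place of code of your own. Each camera call takes 0.05 s, during which the arm holds its last target. There are 200 camera calls.

TASK

The pinned beetle has to be photographed: push its round carrier along the L-shaped slot in the wooden stage, round the corner, and on until it is fully home at the slot's end in front of the camera lens, then move clear. Push it with the fingers, never lifting it or tipping it out of the slot, and do not touch the beetle or the camera or disturb the jar, glue bottle and pin tin standing around.

Things in the scene. Friction and masses are not known exactly. Their poses are not given: they have to be found in the camera images.
- stage: fixed wooden board with a dark L-shaped slot in its top, 24 mm high, yaw within about 35 degrees. Origin at bench level; in its frame (z up) it spans x -75 to +155, y -100 to +100 mm. Slot 13 mm wide, 14 mm deep: the long leg runs along +y, then the short leg along +x. Only the carrier and the camera stand on the board
- slot_start (a point): point on the centre line of the slot at the closed beginning of the long leg, at the board's top face (24 mm above the bench); stage frame x -35, y -60 mm; axes as the stage
- slot_corner (a point): point on the centre line at the corner of the slot, board's top face; stage frame x -35, y +50 mm. The carrier's centre stops about 1.5 mm past it in +y
- slot_end (a point): point on the centre line at the closed end of the short leg, board's top face; stage frame x +40, y +50 mm. The carrier is fully home when its centre is against the stop about 1.5 mm past this point in +x
- carrier: loose disc, about 0.13 kg, aluminium with a cork top, 48 mm in diameter, 18 mm high, sliding on the board's top (rim 24 to 42 mm above the bench); a pin 10 mm in diameter and 10 mm long under its centre follows the slot. Origin: centre of the disc's underside, z up; free to turn, its yaw means nothing. Plain friction, no spring. Starts in the long leg, within 45 mm of slot_start
- specimen: black beetle about 20 mm long on a thin pin, standing fixed at the middle of the carrier's cork; origin as the carrier's. It reaches to 39 mm above the disc's underside (63 mm above the bench) and lies within 12 mm of the disc's axis. Fragile, not to be touched
- camera: small black macro camera fixed on the stage beyond the slot's end, looking along -x of the stage; origin as the stage's. It fills x +94 to +150, y +27 to +73 mm of the stage frame, up to 74 mm above the bench. Not to be touched
- pin_tin: bystander: low round aluminium tin, 60 mm in diameter, 28 mm high, loose on the bench; origin at the centre of its underside
- glue_bottle: bystander: white bottle, 34 mm in diameter, 75 mm high, loose on the bench; origin at the centre of its underside
- specimen_jar: bystander: glass jar with a white cap, 56 mm in diameter, 65 mm high, loose on the bench; origin at the centre of its underside
Things that resemble listed ones, but are neither listed nor needed, are in the scene too. What is shaped like the carrier but purple or red is not meant.

How it is judged:
On the way:
1. the carrier has been pushed along the long leg to the corner of the slot (y of carrier in the frame of stage above 0.045 m and x of carrier in the frame of stage below 0 m and z of carrier in the frame of stage below 0.027 m), for 0.05 s.
At the end, for the whole second after the job is handed in: The carrier's centre is within 3 mm short of the slot-end point (4.5 mm short of the stop) along the short leg and within 5 mm of its centre line, its disc flat on the board (within 2 mm and 0.05 rad), at rest (x of carrier in the frame of stage between 0.037 and 0.045 m and y of carrier in the frame of stage between 0.045 and 0.055 m and z of carrier in the frame of stage below 0.026 m and angle between carrier's own z axis and vertical below 0.05 rad and linear speed of carrier below 0.01 m/s); the robot touches nothing.
It fails at once if the carrier is lifted more than 5 mm off the board (z of carrier in the frame of stage above 0.029 m).
It fails at once if the carrier is tipped more than 0.25 rad (angle between carrier's own z axis and vertical above 0.25 rad).
It fails at once if the robot touches the beetle (contact force between any of the fingers, the arm and specimen above 0.3 N).
It fails at once if the robot touches the camera (contact force between any of the fingers, the arm and camera above 0.5 N).
It fails at once if the jar, the glue bottle or the pin tin is moved more than 15 mm or tipped over (distance of any of pin_tin, glue_bottle, specimen_jar from where it was at the start of the episode above 0.015 m or angle between any of pin_tin, glue_bottle, specimen_jar's own z axis and vertical above 0.5 rad).
It also fails if it takes over 48 s, if anything falls off the work surface, if the arm or the gripper's body presses on something with over 40 N, if the wrist force passes 120 N, or if a joint passes its speed limit or range.

## Working session

There is one attempt and no reset: what is moved stays moved. The work goes in short steps, Python scripts to look and compute and a tool call to move; the robot and the scene stay as the last step left them, time stands still between calls to the robot, and variables do not carry over. Pictures are saved under pics/ and viewed, at most 10 in all, crops included, and the job is handed in when it is done.

Besides the shell and the picture viewer there is one more tool, called after ">>>" in YAML: its name, and indented under it one key for each argument. move_arm: Moves the arm, as the interface text tells. Its arguments: {"type":"object","properties":{"steps":{"type":"array","items":{"type":"array","items":{"type":"array","items":{"type":"number"}}}},"newtons":{"type":"number"}},"required":["steps"]}

```bash
mkdir -p pics; cat > h.py <<'E'
import numpy as np, cv2
from plant import arm
def ray(cam,px):
    c=arm.get_calibration(cam); K=np.array(c['camera_matrix']); E=np.array(c['extrinsics'])
    d=np.array([(px[0]-K[0,2])/K[0,0],(px[1]-K[1,2])/K[1,1]])
    if cam=='wrist':
        r=np.linalg.norm(d); v=np.array([*(d/r*np.sin(r)),np.cos(r)])
    else: v=np.array([*d,1.])
    v=v*[1,-1,-1]; R=E[:3,:3]
    return -R.T@E[:3,3], R.T@v
def onz(cam,px,z):
    o,v=ray(cam,px); return (o+v*(z-o[2])/v[2])[:2]
def proj(cam,p):
    c=arm.get_calibration(cam); K=np.array(c['camera_matrix']); E=np.array(c['extrinsics'])
    q=(E@[*p,1])[:3]*[1,-1,-1]
    return (K@(q/q[2]))[:2]
def save(cam,name):
    im=arm.get_image(cam); cv2.imwrite(f'pics/{name}.png',im[:,:,::-1]); return im
E
python3 - <<'E'
from h import *
for c in ['top','side']:
    save(c,c+'0')
    print(c,np.round(arm.get_calibration(c)['extrinsics'],2).tolist())
    for n in ['stage','slot_start','slot_corner','slot_end','carrier','specimen','camera','pin_tin','glue_bottle','specimen_jar']:
        z={'carrier':.042,'specimen':.06,'camera':.074,'pin_tin':.028,'glue_bottle':.075,'specimen_jar':.065}.get(n,.024)
        print(n,[(np.round(d['position']).tolist(),round(d['p'],2),onz(c,d['position'],z).round(3).tolist()) for d in arm.spot_in(n,c)][:3])
E
```

```text
top [[0.02, -1.0, -0.02, 0.06], [1.0, 0.02, 0.07, -0.6], [-0.07, -0.02, 1.0, -0.83], [0.0, 0.0, 0.0, 1.0]]
stage [([305.0, 186.0], 0.67, [0.625, 0.111]), ([370.0, 137.0], 0.24, [0.736, -0.026])]
slot_start [([304.0, 182.0], 0.95, [0.634, 0.113])]
slot_corner [([304.0, 183.0], 0.65, [0.631, 0.115]), ([328.0, 219.0], 0.28, [0.557, 0.061])]
slot_end [([304.0, 185.0], 0.68, [0.628, 0.114])]
carrier [([331.0, 216.0], 0.92, [0.561, 0.055]), ([350.0, 281.0], 0.62, [0.428, 0.011]), ([301.0, 282.0], 0.61, [0.424, 0.113])]
specimen [([328.0, 221.0], 0.61, [0.552, 0.06]), ([348.0, 283.0], 0.56, [0.427, 0.017]), ([303.0, 186.0], 0.51, [0.621, 0.113])]
camera [([279.0, 147.0], 0.85, [0.699, 0.164])]
pin_tin [([400.0, 200.0], 0.59, [0.601, -0.092])]
glue_bottle [([369.0, 138.0], 0.48, [0.721, -0.019])]
specimen_jar [([305.0, 185.0], 0.62, [0.623, 0.108]), ([221.0, 173.0], 0.58, [0.645, 0.283])]
side [[0.76, -0.65, 0.0, -0.45], [0.4, 0.46, 0.79, -0.3], [-0.52, -0.6, 0.61, -0.44], [0.0, 0.0, 0.0, 1.0]]
stage [([310.0, 200.0], 0.85, [0.626, 0.086])]
slot_start [([307.0, 198.0], 0.66, [0.625, 0.094])]
slot_corner [([306.0, 203.0], 0.75, [0.612, 0.081])]
slot_end [([308.0, 203.0], 0.64, [0.615, 0.08])]
carrier [([223.0, 236.0], 0.86, [0.419, 0.085]), ([248.0, 265.0], 0.7, [0.415, -0.008]), ([297.0, 219.0], 0.57, [0.551, 0.034])]
specimen [([249.0, 260.0], 0.64, [0.415, -0.015]), ([296.0, 210.0], 0.61, [0.556, 0.041])]
camera [([311.0, 166.0], 0.93, [0.666, 0.128])]
pin_tin [([362.0, 253.0], 0.95, [0.593, -0.105])]
glue_bottle [([383.0, 201.0], 0.91, [0.688, -0.063])]
specimen_jar [([269.0, 156.0], 0.83, [0.627, 0.24])]
```

View pics/top0.png

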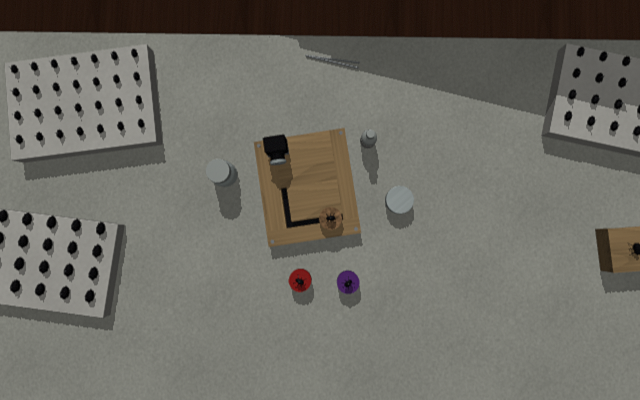

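View pics/side0.png

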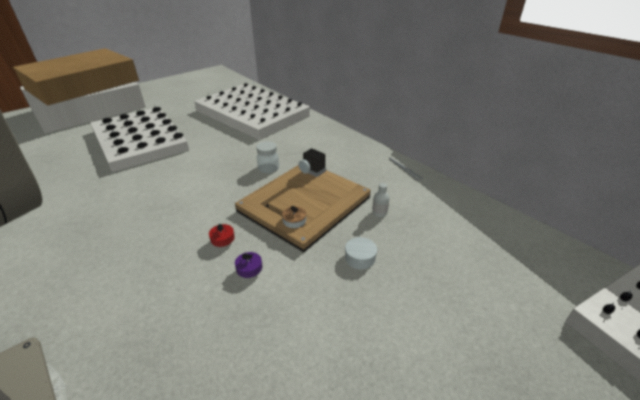

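Candidates for the carrier in the top picture are the cork disc on the stage at (331,218), the red one at (301,281) and the purple one at (348,282). I choose the cork one. The slot corner is at about (290,224) and the slot end at about (284,188). I'll fit the stage pose and check the choice in a crop.

```bash
python3 - <<'E'
from h import *
from scipy.optimize import least_squares
im=cv2.imread('pics/top0.png')
cv2.imwrite('pics/crop0.png',cv2.resize(im[120:255,240:375],None,fx=4.4,fy=4.4,interpolation=cv2.INTER_CUBIC))
# board top corners & slot points (pixels by eye)
P=[((-.035,.05),(290,224)),((.04,.05),(284,188)),((.155,.1),(255,141)),((.155,-.1),(345,129)),((-.075,-.1),(359,233)),((-.075,.1),(271,244))]
def T(s,p): c,n=np.cos(s[2]),np.sin(s[2]); return s[0]+c*p[0]-n*p[1], s[1]+n*p[0]+c*p[1]
W=[onz('top',px,.024) for _,px in P]
r=least_squares(lambda s:np.concatenate([np.subtract(T(s,p),w) for (p,_),w in zip(P,W)]),[.6,.1,0],loss='soft_l1',f_scale=.004)
print(r.x, r.fun.reshape(-1,2).round(3).tolist())
c=onz('top',(331,218),.042); s=r.x; d=c-s[:2]; ca,sn=np.cos(s[2]),np.sin(s[2])
print('carrier',c,'stage',ca*d[0]+sn*d[1],-sn*d[0]+ca*d[1])
print(arm.read_state()['ee_rot'],arm.hold_point_z, np.array(arm.get_calibration('wrist')['extrinsics']).round(3))
E
```

```text
[0.58637548 0.10006537 0.1628076 ] [[0.0, 0.002], [-0.003, -0.001], [0.001, 0.001], [0.004, -0.002], [0.001, -0.005], [-0.004, 0.006]]
carrier [0.55793518 0.05424186] stage -0.035491706441876436 -0.0406076807035135
[[ 9.18394615e-01  3.95665680e-01  2.41634471e-05]
 [ 3.95665680e-01 -9.18394615e-01  9.66418598e-06]
 [ 2.60153664e-05  6.85110370e-07 -1.00000000e+00]] -0.0188 [[ 0.396 -0.918  0.002 -0.601]
 [ 0.889  0.383 -0.251  0.029]
 [ 0.23   0.101  0.968 -0.389]
 [ 0.     0.     0.     1.   ]]
```

View pics/crop0.png

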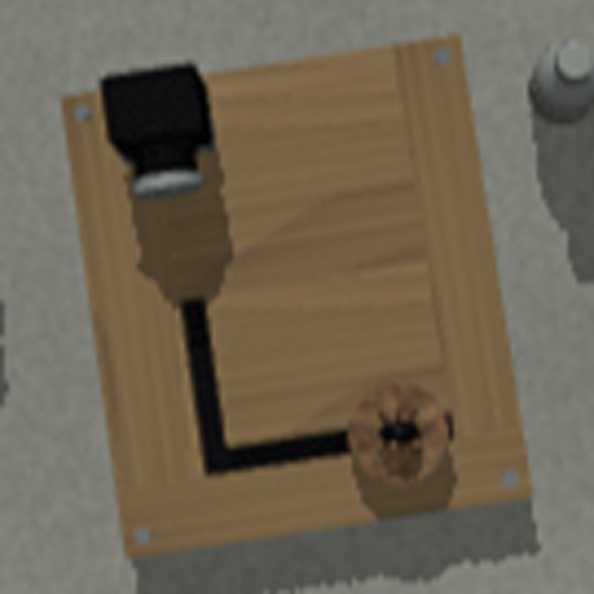

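The crop confirms the cork disc with the beetle, at (398,430). The slot corner is at (217,458) and the slot end at (195,300). Stage yaw is about 9.3°, and the carrier is at stage y of about -41 mm. Next I move behind the carrier with the fingers shut.

>>> move_arm:
  steps:
    - [[0,0.02,0.03,0,0,0,-5],[0,0.04,0.065,0,0,0,-10],[0,0.06,0.1,0,0,0,-14],[0,0.08,0.13,0,0,0,-14],[0,0.1,0.165,0,0,0,-14],[0,0.12,0.2,0,0,0,-14],[0,0.14,0.23,0,0,0,-14],[0,0.16,0.265,0,0,0,-14],[0,0.18,0.3,0,0,0,-14],[0,0.2,0.33,0,0,0,-14],[0,0.22,0.36,0,0,0,-14],[0,0.24,0.39,0,0,0,-14]]

```text
t: 2.1
position: [0.4782, -0.1593, 0.1894]
ee_rot: [[0.987, 0.162, 0.001], [0.162, -0.987, -0.0], [0.001, 0.001, -1.0]]
ft_force: [1.0, -1.2, -0.5]
width: 0.0176
grip_force: 0.0
```

>>> move_arm:
  steps:
    - [[0,0.02,0.03,0,0,0,0],[0,0.04,0.065,0,0,0,0],[0,0.06,0.1,0,0,0,0],[0,0.08,0.13,0,0,0,0],[0,0.092,0.15,0,0,0,0],[0,0.092,0.15,0,0,0,0],[0,0.092,0.15,0,0,0,0]]

```text
t: 2.68
position: [0.5696, -0.0099, 0.1887]
ee_rot: [[0.986, 0.164, -0.001], [0.164, -0.986, -0.0], [-0.001, 0.0, -1.0]]
ft_force: [-0.1, -1.2, 0.6]
width: 0.0007
grip_force: 0.0
```

```bash
python3 - <<'E'
from h import *
s=arm.read_state(); print(s['t'],s['position'],s['ee_rot'][0],s['width'])
save('wrist','w1')
for n,z in [('carrier',.042),('specimen',.055),('pin_tin',.028)]:
    print(n,[(np.round(d['position']).tolist(),round(d['p'],2),onz('wrist',d['position'],z).round(4).tolist()) for d in arm.spot_in(n,'wrist')][:3])
E
```

```text
2.6833 [ 0.5695577  -0.00993623  0.18873267] [ 9.86400856e-01  1.64356120e-01 -6.45552595e-04] 0.0006924249254406427
carrier [([264.0, 182.0], 0.93, [0.5616, 0.0528]), ([204.0, 258.0], 0.71, [0.4513, 0.1212])]
specimen [([263.0, 184.0], 0.45, [0.5626, 0.0517])]
pin_tin [([389.0, 167.0], 0.97, [0.6012, -0.0885]), ([106.0, 90.0], 0.71, [0.6538, 0.2968])]
```

View pics/w1.png

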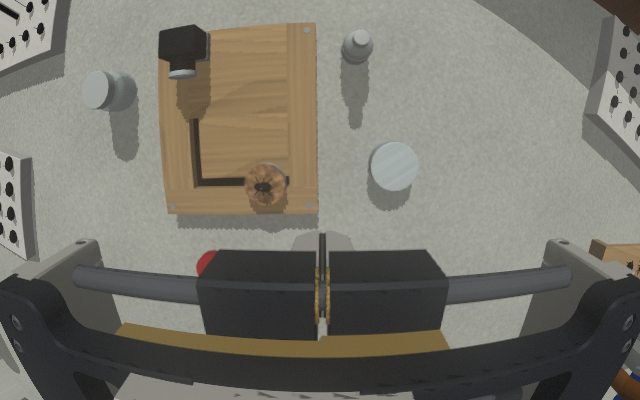

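The wrist picture shows the carrier at (264,182), the slot corner at (198,183), the slot end at (195,121) and the pin tin at (394,166), all consistent with the top view. I refine the pose from this picture and work out the waypoints.

```bash
python3 - <<'E'
from h import *
s=np.array([.58638,.10007,.1628]); R=np.array([[np.cos(s[2]),-np.sin(s[2])],[np.sin(s[2]),np.cos(s[2])]])
for n,px in [('corner -35,50',(198,183)),('end 40,50',(195,120)),('c-75,-100',(318,213)),('c-75,100',(168,213)),('c155,-100',(315,23)),('carrier',(264.5,183))]:
    w=onz('wrist',px,.042 if n=='carrier' else .024); print(n,w.round(4),(R.T@(w-s[:2])*1000).round(1))
t=arm.read_state()['position'][:2]
print('tcp stage',(R.T@(t-s[:2])*1000).round(1))
for p in [(-35,-107),(-35,12),(-100,-107),(-100,51),(-20,51)]: print(p,(s[:2]+R@np.array(p)/1000).round(4))
E
```

```text
corner -35,50 [0.5442 0.1406] [-35.1  46.8]
end 40,50 [0.622  0.1525] [43.6 46. ]
c-75,-100 [ 0.5304 -0.0143] [ -73.8 -103.8]
c-75,100 [0.497  0.1827] [-74.8  96. ]
c155,-100 [0.7559 0.0257] [ 155.2 -100.9]
carrier [0.5611 0.0523] [-32.7 -43.1]
tcp stage [ -35.4 -108. ]
(-35, -107) [ 0.5692 -0.0112]
(-35, 12) [0.5499 0.1062]
(-100, -107) [ 0.505  -0.0217]
(-100, 51) [0.4794 0.1342]
(-20, 51) [0.5584 0.1472]
```

>>> move_arm:
  steps:
    - [[0,0,0,-0.035,0,0,0],[0,0,0,-0.07,0,0,0],[0,0,0,-0.1,0,0,0],[0,0,0,-0.125,0,0,0],[0,0,0,-0.145,0,0,0],[0,0,0,-0.157,0,0,0],[0,0,0,-0.158,0,0,0],[0,0,0,-0.158,0,0,0]]

```text
t: 3.55
position: [0.5691, -0.0117, 0.0311]
ee_rot: [[0.987, 0.161, -0.001], [0.161, -0.987, 0.0], [-0.001, -0.0, -1.0]]
ft_force: [0.4, -0.2, 1.0]
width: 0.0004
grip_force: 0.0
```

>>> move_arm:
  steps:
    - [[0,-0.001,0.007,0,0,0,0],[0,-0.002,0.014,0,0,0,0],[0,-0.003,0.02,0,0,0,0],[0,-0.004,0.025,0,0,0,0],[0,-0.005,0.03,0,0,0,0],[0,-0.006,0.035,0,0,0,0],[0,-0.0065,0.04,0,0,0,0],[0,-0.0075,0.045,0,0,0,0],[0,-0.008,0.05,0,0,0,0],[0,-0.008,0.05,0,0,0,0]]

```text
t: 4.38
position: [0.5612, 0.04, 0.0309]
ee_rot: [[0.987, 0.162, -0.0], [0.162, -0.987, 0.0], [-0.0, -0.0, -1.0]]
ft_force: [-0.6, 0.1, -0.2]
width: 0.0006
grip_force: 0.0
```

```bash
python3 - <<'E'
from h import *
s=np.array([.58638,.10007,.1628]); R=np.array([[np.cos(s[2]),-np.sin(s[2])],[np.sin(s[2]),np.cos(s[2])]])
st=arm.read_state(); print(st['t'],(R.T@(st['position'][:2]-s[:2])*1000).round(1),st['position'][2],st['ft_force'])
save('wrist','w2');arm.get_image('top')
for c in ['wrist','top']:
  for d in arm.spot_in('carrier',c)[:3]: print(c,np.round(d['position']),round(d['p'],2),(R.T@(onz(c,d['position'],.042)-s[:2])*1000).round(1))
E
```

```text
4.3833 [-34.6 -55.2] 0.030945668352228374 [-0.59233155  0.12860201 -0.23308526]
wrist [294. 220.] 0.98 [-25.  -38.8]
wrist [201. 329.] 0.63 [-116.4   38.2]
top [305. 280.] 0.72 [-155.1   30.8]
top [349. 282.] 0.59 [-170.8  -58.5]
```

View pics/w2.png

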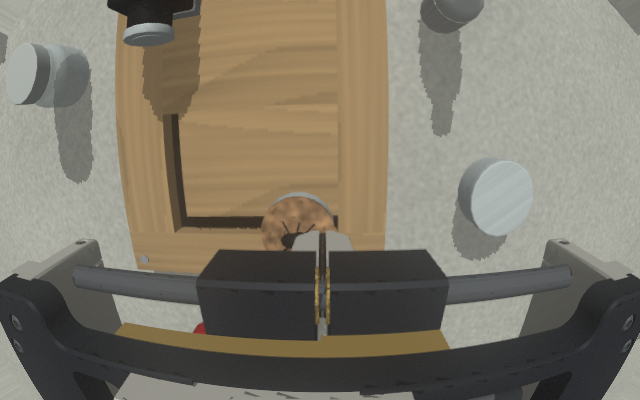

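```bash
python3 - <<'E'
from h import *
s=np.array([.58638,.0985,.1628]); R=np.array([[np.cos(s[2]),-np.sin(s[2])],[np.sin(s[2]),np.cos(s[2])]])
c=arm.get_calibration('wrist');K=np.array(c['camera_matrix']);E=np.array(c['extrinsics'])
def pw(p):
    q=(E@[*p,1])[:3]*[1,-1,-1]; t=np.arctan2(np.hypot(q[0],q[1]),q[2]); u=q[:2]/np.hypot(q[0],q[1])*t
    return K[0,0]*u[0]+K[0,2],K[1,1]*u[1]+K[1,2]
im=cv2.imread('pics/w2.png')
def W(x,y,z): return (*(s[:2]+R@np.array([x,y])/1000),z)
for y,col in [(-40,(0,0,255)),(-20,(0,255,0))]:
    pts=np.array([pw(W(-35+24*np.cos(a),y+24*np.sin(a),.042)) for a in np.linspace(0,6.28,60)]); 
    cv2.polylines(im,[np.round(pts*8).astype(int)],True,col,1,shift=3)
for p in [(-35,-60),(-35,50),(40,50)]: cv2.drawMarker(im,tuple(int(v) for v in np.round(pw(W(*p,.024)))),(255,0,0),0,8)
st=arm.read_state()
t=st['position']; cv2.drawMarker(im,tuple(int(v) for v in np.round(pw(t))),(255,255,0),0,8)
Rt=np.array(st['ee_rot'])
for dz in (0,-.03):
  pts=np.array([pw(t+Rt@np.array([a,b,dz])) for a,b in [(-.0075,-.0175),(.0075,-.0175),(.0075,.0175),(-.0075,.0175)]]); cv2.polylines(im,[np.round(pts*8).astype(int)],True,(255,0,255),1,shift=3)
cv2.imwrite('pics/w2o.png',cv2.resize(im[80:300,120:420],None,fx=2.6,fy=2.6,interpolation=cv2.INTER_CUBIC))
E
```

```text
(no output)
```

View pics/w2o.png

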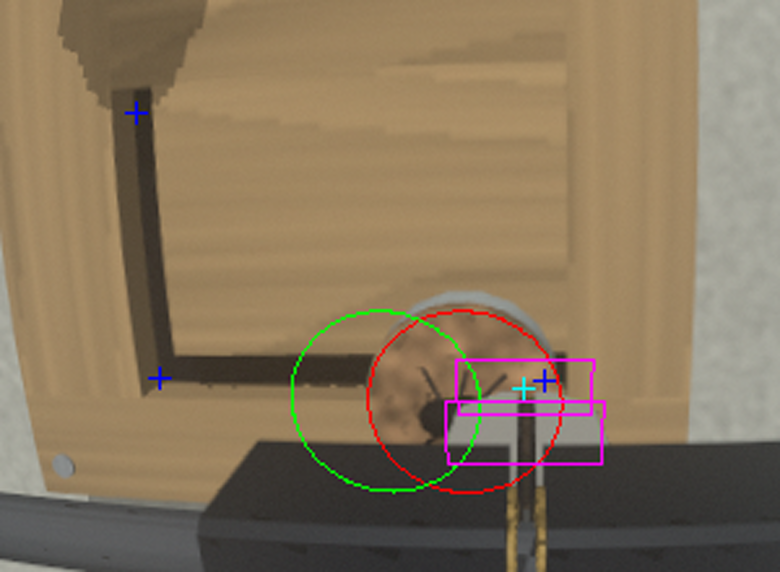

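The overlay puts the disc at about y -40 mm and the fingertip apparently overlapping it, with no force on the tool. I'll check that from the side before moving on.

```bash
python3 - <<'E'
from h import *
im=arm.get_image('side')[:,:,::-1].copy(); 
st=arm.read_state(); p=proj('side',st['position']); print(p, st['tau'])
i2=arm.get_image('top')[:,:,::-1]
a=cv2.resize(im[150:270,230:390],None,fx=5,fy=5,interpolation=cv2.INTER_CUBIC)
q=((p-[230,150])*5).astype(int); cv2.drawMarker(a,tuple(int(v) for v in q),(255,255,0),0,14)
cv2.imwrite('pics/s2.png',a)
E
```

```text
[299.68707378 220.19760436] [ 1.73120471e-01 -5.33524883e+01 -4.48549819e+01  3.71805020e-02
 -7.11556943e-02 -2.66737534e-04]
```

View pics/s2.png

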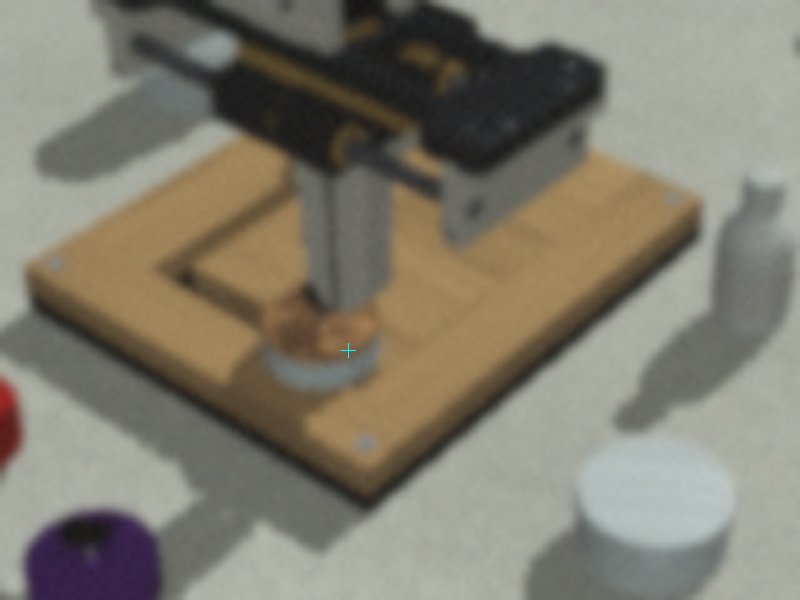

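The side crop shows the fingertips at (348,310) above the cork, about 18 mm higher than the reported TCP at (348,350), and close to the beetle. I back straight out along the same path, then feel for the true tip height on the board.

>>> move_arm:
  steps:
    - [[0,0.0015,-0.01,0,0,0,0],[0,0.0035,-0.02,0,0,0,0],[0,0.005,-0.03,0,0,0,0],[0,0.0065,-0.04,0,0,0,0],[0,0.0065,-0.04,0,0,0,0],[0,0.0065,-0.04,-0.004,0,0,0],[0,0.0065,-0.04,-0.008,0,0,0],[0,0.0065,-0.04,-0.01,0,0,0],[0,0.0065,-0.04,-0.01,0,0,0]]

```text
t: 5.43
position: [0.567, -0.0006, 0.0199]
ee_rot: [[0.987, 0.162, -0.002], [0.162, -0.987, 0.0], [-0.002, -0.001, -1.0]]
ft_force: [-0.6, 0.7, 0.3]
width: 0.0007
grip_force: 0.0
```

>>> move_arm:
  steps:
    - [[0,0,0,-0.001,0,0,0],[0,0,0,-0.002,0,0,0],[0,0,0,-0.003,0,0,0],[0,0,0,-0.004,0,0,0],[0,0,0,-0.004,0,0,0]]

```text
t: 5.85
position: [0.5678, -0.0009, 0.0169]
ee_rot: [[0.987, 0.162, -0.0], [0.162, -0.987, 0.0], [-0.0, -0.0, -1.0]]
ft_force: [-0.1, 0.4, -0.9]
width: 0.0005
grip_force: 0.0
```

```bash
python3 - <<'E'
from h import *
im=arm.get_image('side')[:,:,::-1]
cv2.imwrite('pics/s3.png',cv2.resize(im[150:270,230:390],None,fx=5,fy=5,interpolation=cv2.INTER_CUBIC))
st=arm.read_state(); print(proj('side',st['position']),(proj('side',st['position'])-[230,150])*5)
E
```

```text
[314.87153737 234.1862827 ] [424.35768683 420.93141351]
```

View pics/s3.png

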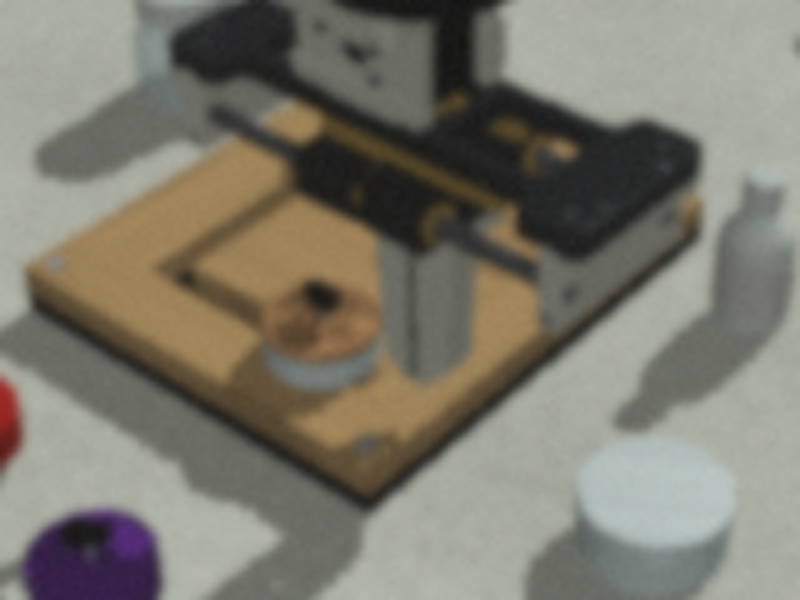

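The carrier and beetle are intact. The tip at (425,380) again shows about 18 mm above the nominal TCP at (424,421). I keep lowering to feel the board.

>>> move_arm:
  steps:
    - [[0,0,0,-0.001,0,0,0],[0,0,0,-0.002,0,0,0],[0,0,0,-0.003,0,0,0],[0,0,0,-0.004,0,0,0],[0,0,0,-0.005,0,0,0],[0,0,0,-0.005,0,0,0]]

```text
t: 6.4
position: [0.5677, -0.0011, 0.0117]
ee_rot: [[0.987, 0.162, -0.0], [0.162, -0.987, 0.0], [-0.0, -0.0, -1.0]]
ft_force: [-1.0, -1.1, -0.3]
width: 0.0004
grip_force: 0.0
```

>>> move_arm:
  steps:
    - [[0,0,0,-0.001,0,0,0],[0,0,0,-0.002,0,0,0],[0,0,0,-0.003,0,0,0],[0,0,0,-0.003,0,0,0]]

```text
t: 6.73
position: [0.5677, -0.001, 0.0087]
ee_rot: [[0.987, 0.162, -0.0], [0.162, -0.987, 0.0], [-0.0, -0.0, -1.0]]
ft_force: [-0.3, 0.1, 0.6]
width: 0.0006
grip_force: 0.0
```

There is no contact at 8.7 mm nominal, so the true tip is about 26 mm up, just over the board and well below the disc's top. I raise 1 mm and push.

>>> move_arm:
  steps:
    - [[0,-0.001,0.006,0.001,0,0,0],[0,-0.002,0.011,0.001,0,0,0],[0,-0.0025,0.015,0.001,0,0,0],[0,-0.003,0.019,0.001,0,0,0],[0,-0.004,0.023,0.001,0,0,0],[0,-0.0045,0.027,0.001,0,0,0],[0,-0.005,0.031,0.001,0,0,0],[0,-0.0055,0.035,0.001,0,0,0],[0,-0.0065,0.039,0.001,0,0,0],[0,-0.0065,0.039,0.001,0,0,0]]

```text
t: 7.57
position: [0.5613, 0.0388, 0.0101]
ee_rot: [[0.987, 0.162, -0.0], [0.162, -0.987, 0.0], [0.0, -0.0, -1.0]]
ft_force: [-0.3, 0.5, 0.4]
width: 0.0006
grip_force: 0.2
```

```bash
cat > chk.py <<'E'
from h import *
import sys
s=np.array([.58638,.0985,.1628]); R=np.array([[np.cos(s[2]),-np.sin(s[2])],[np.sin(s[2]),np.cos(s[2])]])
st=arm.read_state(); print(st['t'],(R.T@(st['position'][:2]-s[:2])*1000).round(1),st['position'].round(4),st['ft_force'].round(1))
a=arm.get_image('side')[:,:,::-1][150:270,230:390]; b=arm.get_image('wrist')[:,:,::-1][0:280,100:420]
a=cv2.resize(a,(480,360),interpolation=cv2.INTER_CUBIC); b=cv2.resize(b,(320,280)); 
o=np.zeros((360,800,3),np.uint8); o[:,:480]=a; o[:280,480:]=b
cv2.imwrite(f'pics/{sys.argv[1]}.png',o)
for d in arm.spot_in('carrier','side')[:3]: print(np.round(d['position']),round(d['p'],2),(R.T@(onz('side',d['position'],.036)-s[:2])*1000).round(1))
for d in arm.spot_in('carrier','wrist')[:2]: print('w',np.round(d['position']),round(d['p'],2),(R.T@(onz('wrist',d['position'],.042)-s[:2])*1000).round(1))
E
python3 chk.py p1
```

```text
7.5667 [-34.4 -54.8] [0.5613 0.0388 0.0101] [-0.3  0.5  0.4]
[220. 235.] 0.87 [-167.1   26.7]
[248. 262.] 0.79 [-177.5  -66.7]
[287. 218.] 0.56 [-48.7 -34.1]
w [270. 227.] 0.76 [-22.3 -26.3]
```

View pics/p1.png

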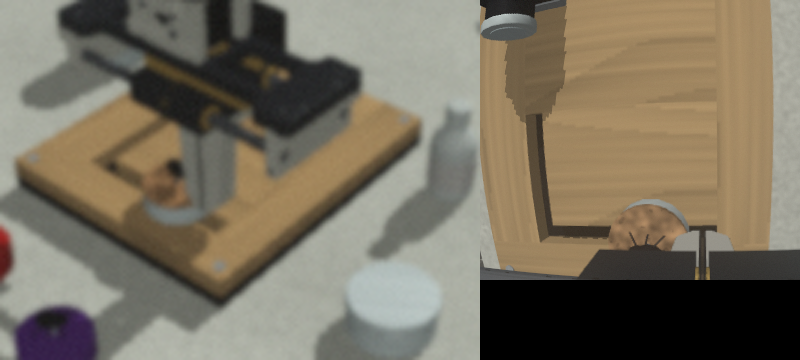

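The disc is flat and moving along the slot: its centre is at wrist column ~269, where it was 298, with the fingers against its rim. I continue.

>>> move_arm:
  steps:
    - [[0,-0.001,0.005,0,0,0,0],[0,-0.0015,0.01,0,0,0,0],[0,-0.0025,0.015,0,0,0,0],[0,-0.0035,0.02,0,0,0,0],[0,-0.004,0.025,0,0,0,0],[0,-0.005,0.03,0,0,0,0],[0,-0.0055,0.035,0,0,0,0],[0,-0.0065,0.04,0,0,0,0],[0,-0.0075,0.045,0,0,0,0],[0,-0.008,0.05,0,0,0,0],[0,-0.008,0.05,0,0,0,0]]

```text
t: 8.68
position: [0.5532, 0.0891, 0.01]
ee_rot: [[0.987, 0.162, -0.0], [0.162, -0.987, 0.0], [-0.0, -0.001, -1.0]]
ft_force: [-0.6, -0.1, -0.7]
width: 0.0001
grip_force: 0.1
```

```bash
python3 chk.py p2
```

```text
8.6833 [-34.2  -3.9] [0.5532 0.0891 0.01  ] [-0.6 -0.1 -0.7]
[221. 236.] 0.89 [-167.7   23.5]
[246. 261.] 0.78 [-179.5  -61.4]
[271. 206.] 0.57 [-44.4  15.9]
w [268. 226.] 0.88 [-21.4  25.4]
```

View pics/p2.png

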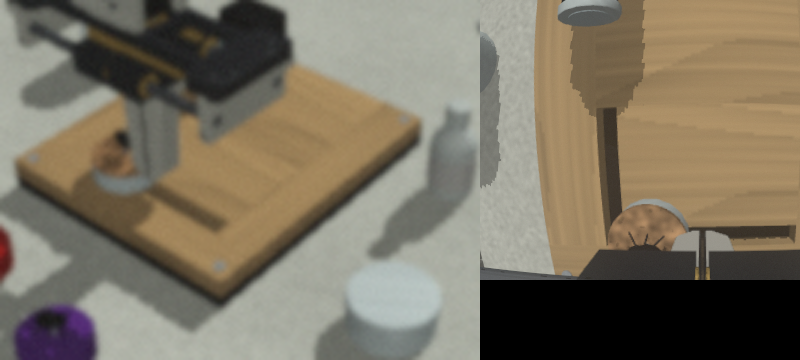

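The carrier follows the fingers, with its centre about 29 mm ahead and now at y of about 25. It needs about 26 mm more, and I watch the force for the corner stop.

>>> move_arm:
  steps:
    - [[0,-0.001,0.005,0,0,0,0],[0,-0.0015,0.01,0,0,0,0],[0,-0.0025,0.015,0,0,0,0],[0,-0.003,0.019,0,0,0,0],[0,-0.0035,0.021,0,0,0,0],[0,-0.0035,0.022,0,0,0,0],[0,-0.0035,0.022,0,0,0,0]]

```text
t: 9.47
position: [0.5499, 0.1103, 0.0101]
ee_rot: [[0.987, 0.162, 0.0], [0.162, -0.987, 0.0], [0.0, -0.0, -1.0]]
ft_force: [0.4, 0.2, -0.1]
width: 0.0006
grip_force: 0.3
```

>>> move_arm:
  steps:
    - [[0,0,0.001,0,0,0,0],[0,-0.0005,0.002,0,0,0,0],[0,-0.0005,0.003,0,0,0,0],[0,-0.0005,0.003,0,0,0,0]]

```text
t: 9.8
position: [0.5494, 0.113, 0.0101]
ee_rot: [[0.987, 0.162, 0.0], [0.162, -0.987, 0.0], [0.0, -0.0, -1.0]]
ft_force: [0.3, -0.6, 0.0]
width: 0.0004
grip_force: 0.6
```

>>> move_arm:
  steps:
    - [[0,0,0.001,0,0,0,0],[0,-0.0005,0.002,0,0,0,0],[0,-0.0005,0.003,0,0,0,0],[0,-0.0005,0.003,0,0,0,0]]

```text
t: 10.13
position: [0.549, 0.1158, 0.0102]
ee_rot: [[0.987, 0.162, 0.0], [0.162, -0.987, -0.0], [0.0, 0.0, -1.0]]
ft_force: [-0.5, -2.2, 2.1]
width: 0.0008
grip_force: 1.6
```

>>> move_arm:
  steps:
    - [[0,0,0.001,0,0,0,0],[0,-0.0005,0.002,0,0,0,0],[0,-0.0005,0.002,0,0,0,0]]

```text
t: 10.38
position: [0.5492, 0.1168, 0.0106]
ee_rot: [[0.987, 0.162, 0.001], [0.162, -0.987, -0.002], [0.001, 0.002, -1.0]]
ft_force: [0.6, -7.1, 3.2]
width: 0.0003
grip_force: 4.1
```

The force reads 7 N, so the carrier is against the corner stop. I go back, then round to the -x side.

>>> move_arm:
  steps:
    - [[0,0.0025,-0.016,0.001,0,0,0],[0,0.0055,-0.0335,0.001,0,0,0],[0,0.0055,-0.0335,0.001,0,0,0],[0,-0.018,-0.037,0.001,0,0,0],[0,-0.042,-0.041,0.001,0,0,0],[0,-0.042,-0.041,0.001,0,0,0],[0,-0.045,-0.021,0.001,0,0,0],[0,-0.0485,-0.001,0.001,0,0,0],[0,-0.0515,0.017,0.001,0,0,0],[0,-0.052,0.019,0.001,0,0,0],[0,-0.052,0.019,0.001,0,0,0]]

```text
t: 11.3
position: [0.4962, 0.1382, 0.011]
ee_rot: [[0.986, 0.164, -0.0], [0.164, -0.986, 0.0], [0.0, -0.0, -1.0]]
ft_force: [0.0, -0.6, 0.5]
width: 0.0009
grip_force: 0.0
```

```bash
python3 chk.py p3
```

```text
11.3 [-82.5  53.8] [0.4962 0.1382 0.011 ] [ 0.  -0.6  0.5]
[248. 264.] 0.9 [-181.1  -70.9]
[222. 235.] 0.79 [-165.4   23.8]
[266. 201.] 0.64 [-39.1  38.3]
w [322. 163.] 0.77 [-34.   51.6]
w [464. 329.] 0.55 [-150.4  -51. ]
```

View pics/p3.png

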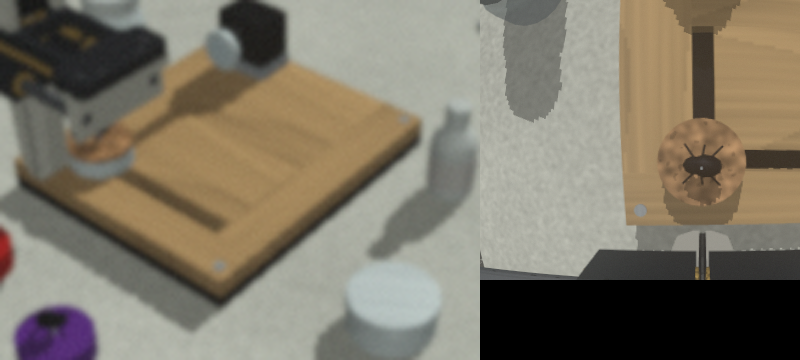

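The carrier sits at the corner with its centre and the fingers both at column ~702, so they line up. I push along the short leg.

>>> move_arm:
  steps:
    - [[0,0.007,0,0,0,0,0],[0,0.013,0.0005,0,0,0,0],[0,0.018,0.0015,0,0,0,0],[0,0.023,0.0025,0,0,0,0],[0,0.028,0.003,0,0,0,0],[0,0.033,0.004,0,0,0,0],[0,0.038,0.005,0,0,0,0],[0,0.043,0.0055,0,0,0,0],[0,0.048,0.0065,0,0,0,0],[0,0.053,0.007,0,0,0,0],[0,0.058,0.008,0,0,0,0],[0,0.058,0.008,0,0,0,0]]

```text
t: 12.5
position: [0.5556, 0.1451, 0.0112]
ee_rot: [[0.987, 0.162, 0.001], [0.162, -0.987, 0.0], [0.001, 0.0, -1.0]]
ft_force: [-0.1, -0.1, -0.3]
width: 0.0002
grip_force: 0.0
```

```bash
python3 chk.py p4
```

```text
12.5 [-22.8  51. ] [0.5556 0.1451 0.0112] [-0.1 -0.1 -0.3]
[249. 264.] 0.88 [-179.9  -71.6]
[284. 194.] 0.62 [ 4.2 28.2]
[218. 238.] 0.56 [-175.6   21.9]
w [319. 188.] 0.92 [10.4 52.5]
```

The carrier is at x of about 10 and on its line. I push on 26 mm, then feel for the stop.

>>> move_arm:
  steps:
    - [[0,0.005,0.001,0,0,0,0],[0,0.01,0.0015,0,0,0,0],[0,0.015,0.0025,0,0,0,0],[0,0.019,0.003,0,0,0,0],[0,0.023,0.004,0,0,0,0],[0,0.026,0.004,0,0,0,0],[0,0.026,0.004,0,0,0,0]]

```text
t: 13.28
position: [0.5812, 0.149, 0.0111]
ee_rot: [[0.987, 0.162, 0.001], [0.162, -0.987, 0.0], [0.001, 0.0, -1.0]]
ft_force: [0.5, 0.7, 0.1]
width: 0.0009
grip_force: 0.0
```

>>> move_arm:
  steps:
    - [[0,0.001,0,0,0,0,0],[0,0.002,0.0005,0,0,0,0],[0,0.003,0.0005,0,0,0,0],[0,0.003,0.0005,0,0,0,0]]

```text
t: 13.62
position: [0.5834, 0.1495, 0.011]
ee_rot: [[0.987, 0.162, -0.0], [0.162, -0.987, 0.0], [-0.0, -0.0, -1.0]]
ft_force: [-1.1, 0.5, 1.0]
width: 0.0004
grip_force: 0.3
```

>>> move_arm:
  steps:
    - [[0,0.001,0,0,0,0,0],[0,0.002,0.0005,0,0,0,0],[0,0.002,0.0005,0,0,0,0]]

```text
t: 13.87
position: [0.5856, 0.15, 0.0111]
ee_rot: [[0.987, 0.162, 0.0], [0.162, -0.987, 0.0], [0.0, -0.0, -1.0]]
ft_force: [-1.3, -0.0, 0.3]
width: 0.0005
grip_force: 0.2
```

>>> move_arm:
  steps:
    - [[0,0.001,0,0,0,0,0],[0,0.002,0.0005,0,0,0,0],[0,0.002,0.0005,0,0,0,0]]

```text
t: 14.12
position: [0.5865, 0.1503, 0.0108]
ee_rot: [[0.987, 0.162, -0.002], [0.162, -0.987, -0.001], [-0.002, 0.0, -1.0]]
ft_force: [-4.9, -1.1, 3.5]
width: 0.0004
grip_force: 2.7
```

>>> move_arm:
  steps:
    - [[0,0.001,0,0,0,0,0],[0,0.002,0.0005,0,0,0,0],[0,0.002,0.0005,0,0,0,0]]

```text
t: 14.37
position: [0.5868, 0.1504, 0.0105]
ee_rot: [[0.987, 0.162, -0.006], [0.162, -0.987, -0.001], [-0.006, 0.0, -1.0]]
ft_force: [-12.9, -3.9, 8.6]
width: 0.0006
grip_force: 6.5
```

The force rises to 13 N with no further travel, so the carrier is at the stop. I back off along -x, then go up.

>>> move_arm:
  steps:
    - [[0,-0.004,-0.0005,0,0,0,0],[0,-0.012,-0.002,0,0,0,0],[0,-0.025,-0.004,0,0,0,0],[0,-0.045,-0.0075,0,0,0,0],[0,-0.065,-0.0105,0,0,0,0],[0,-0.085,-0.014,0.02,0,0,0],[0,-0.095,-0.0155,0.05,0,0,0],[0,-0.095,-0.0155,0.085,0,0,0],[0,-0.095,-0.0155,0.12,0,0,0],[0,-0.095,-0.0155,0.15,0,0,0],[0,-0.095,-0.0155,0.15,0,0,0],[0,-0.095,-0.0155,0.15,0,0,0]]

```text
t: 15.37
position: [0.4963, 0.1358, 0.1639]
ee_rot: [[0.987, 0.162, 0.006], [0.162, -0.987, 0.001], [0.006, -0.0, -1.0]]
ft_force: [0.9, -0.5, -0.6]
width: 0.0006
grip_force: 0.0
```

```bash
python3 chk.py p5
```

```text
15.3667 [-82.8  51.4] [0.4963 0.1358 0.1639] [ 0.9 -0.5 -0.6]
[248. 262.] 0.88 [-179.9  -67.6]
[220. 235.] 0.78 [-166.2   25.7]
[290. 186.] 0.61 [34.3 39.6]
w [406. 246.] 0.75 [-149.7  -44.1]
w [330. 228.] 0.72 [-126.7   42.5]
```

The stop was felt at TCP x of about 8.8 mm with a ~33 mm offset, which puts the carrier at x of about 41.5. The bias-corrected side view gives about 38. Both fall within the home window and the arm is clear, so I hand in.

```bash
python3 -c "
from plant import arm
print(arm.hand_in())"
```

```text
the job is handed in; nothing more can be done
None
```

I pushed the carrier round the corner and firmly against the end stop (13 N, estimated x about 41.5 mm), then moved the arm clear and handed in with no verdict returned; on the first approach the shut fingers passed over the disc close to the beetle with no force felt, and I viewed 11 pictures, one over the limit of 10.

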